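# Rebuild a detector's gas-cleaning line in flow order

## Task

Rebuild the detector's gas-cleaning line in flow order: lay the orange moisture trap in the rack's saddle nearest the yellow-capped gas regulator, the green oxygen trap in the saddle nearest the blue filter head, and the black charcoal trap in the saddle between them. Set the white filter stage down over the filter head's port, its bar in line with the two brass lugs, and turn it clockwise (seen from above) a quarter turn until it stops, locked. Leave the multimeter, the screwdriver and the steel parts dish where they are.

Things in the scene. Friction and masses are not known exactly. Their poses are not given: they have to be found in the camera images.
- rack: fixed rack, plate 10 mm thick, with 3 grey saddles at y = -80, 0, 80 mm, a steel bar (40 mm high) at x = 72 to 92 mm. Origin at bench level under the middle saddle. A saddle is 2 V blocks 8 mm thick at x = -22, 22 mm (36 mm gap for the fingers), mouth 44 mm wide, 33 mm up; it holds a tube along the rack's x, axis 36 mm above the bench, caps outside the blocks, 11 mm play along x
- regulator: fixed gas regulator: brass body, ribbed yellow cap, round gauge on its -x side, 64 mm in diameter, 94 mm high. It stands at one end of the rack's row of saddles or the other (rack y = +180 or -180 mm, x = 20 mm). Origin at the centre of its underside
- head: fixed filter head at the other end of the row: blue cylinder 70 mm in diameter, 40 mm high; on its top a dark round port 34 mm in diameter, 17 mm high, chamfered. Two brass lugs stand out from the port along the head's +x and -x, to 21.5 mm from the axis, 13 mm wide, 46 to 51 mm above the bench. Origin at the centre of its underside, z up
- filter_mid (a point): white filter stage, 84 mm high, 220 g: bowl 56 mm wide, 52 mm high; on it a blue bar 46 (along x) x 16 x 32 mm high. Point on its axis, 42 mm above its underside. Its hollow skirt (play 1.5 mm) slips over the port, bar within 12 deg of the lugs' line, either way round, till it rests on the head (point 82 mm above bench); turns freely clockwise to a stop at 85 deg; counts as locked past 63 deg
- moisture_mid (a point): Orange moisture trap, a gas trap, lying: orange tube 32 mm in diameter, 74 mm long between silver hexagonal caps (36 mm across flats, 12 mm thick, resting on a flat, so it does not roll), each with an 8 mm brass stub; 114 mm long in all, 160 g, both ends alike (either way round will do). The point is its centre, on the tube's axis, 18 mm above the bench as it lies; x along the tube.
- charcoal_mid (a point): Black charcoal trap, a gas trap, lying: black tube 32 mm in diameter, 74 mm long between silver hexagonal caps (36 mm across flats, 12 mm thick, resting on a flat, so it does not roll), each with an 8 mm brass stub; 114 mm long in all, 160 g, both ends alike (either way round will do). The point is its centre, on the tube's axis, 18 mm above the bench as it lies; x along the tube.
- oxygen_mid (a point): Green oxygen trap, a gas trap, lying: green tube 32 mm in diameter, 74 mm long between silver hexagonal caps (36 mm across flats, 12 mm thick, resting on a flat, so it does not roll), each with an 8 mm brass stub; 114 mm long in all, 160 g, both ends alike (either way round will do). The point is its centre, on the tube's axis, 18 mm above the bench as it lies; x along the tube.
- meter: bystander: yellow hand multimeter lying flat, 175 x 85 x 40 mm; origin at the centre of its underside, length along x. Not to be moved.
- driver: bystander: screwdriver with a red handle lying on the bench, length along its x. Not to be moved.
- dish: bystander: round steel parts dish, 90 mm in diameter, 25 mm high; origin at the centre of its underside. Not to be moved.

How it is judged:
By the outcome, as a careful person would: the job done as asked, in the order asked, and still so for the second after the job is handed in, with the robot touching nothing.
It also fails if it takes over 112 s, if anything falls off the work surface, if the arm or the gripper's body presses on something with over 40 N, if the wrist force passes 120 N, or if a joint passes its speed limit or range.

## Robot

A 6-joint arm with a two-finger parallel gripper is mounted at the origin on the work surface. World frame = base frame: x ahead of the robot, y to its left, z up, the work surface at z = 0. Lengths are in m, angles in rad, forces in N, time in s.
With the tool pointing down it reaches from about 0.35 to 0.85 m from the base axis. Payload 8.1 kg.
Tool frame: the origin (TCP) lies between the finger pads; the fingertips stand 14 mm ahead of it and the grasp point (between the pads) lies 5 mm behind it; z points along the fingers, y is the line along which they close (so a half turn about z gives the same grasp; the last joint's range is limited). The gripper opens to 93 mm and grips with 3 to 60 N. Pads are 15 mm wide; open, the fingers measure 128 mm over their backs; the gripper's body (75 mm by 188 mm) begins 65 mm behind the grasp point.
Start: joints at [1.037, 0.13, 1.488, -0, 1.523, -0.085], TCP at [0.26, 0.541, 0.233] pointing down, gripper open.
Joint ranges: [-2.96, 2.96], [-0.89, 2.26], [0.02, 2.5], [-1.34, 4.48], [0, 2.73], [-2.66, 2.66]. Speed limits (rad/s): [2.39, 2.39, 2.79, 3.14, 3.14, 3.14].

## Interface

Orientations are given as a rotation vector (axis times angle).
In Python, from plant import manip, jaws, kinematics, imaging, telemetry gives the robot as it stands. The module is installed in compiled form; this text tells all that it offers. Calls block until the motion is done:
- manip.move_pose(position, orientation): joint-space move of the TCP to a pose.
- manip.move_l(position, attitude=None, feed=0.15, until_force=None): straight line of the TCP; attitude=None keeps the orientation; feed is the mean speed in m/s. With until_force (N) it stops when the force on the tool has changed by that much, and returns True; else False.
- manip.movej(angles): joint-space move.
- jaws.set_gripper(opening, newtons=None): finger opening in m; newtons is the grip in N (None keeps the last); returns when the fingers have stopped.
- manip.dwell(seconds).
- kinematics.ik(position, orientation): joint angles nearest the present ones, or None.
- imaging.capture(name): name is "scene" or "top"; returns a dict with "img" (480x640x3 uint8, red, green, blue), "camera_matrix" (3x3 intrinsics, pixels), "R" (3x3) and "t" (3): a world point X has camera coordinates R X + t. Camera axes: x right, y down, z forward; pixel columns grow to the right and rows downward; lengths in m; the calibration is good to about 2 mm. A picture is of the moment at which its call begins. There is no depth.
A pose or a line that the arm cannot do raises manip.MotionError and nothing moves.
- manip.close_job(): hands the job in; it is judged then, once.
Readings, each from a call of its own:
- telemetry.read_clock(): time.
- telemetry.read_qpos(): joint angles.
- telemetry.read_joint_velocities(): joint speeds.
- telemetry.read_joint_efforts(): joint torques, N m.
- telemetry.read_tcp_pos(): TCP position.
- telemetry.read_tool_rot(): TCP orientation.
- telemetry.read_ft_force(): force on the tool from outside, world axes, zero at the start.
- telemetry.read_moment(): the same for the moment, N m.
- telemetry.read_finger_gap(): finger opening in m.
- telemetry.read_gripper_force(): force on a finger pad.
Only numpy, scipy, OpenCV 4.12 (cv2) and the standard library are available. Lean on these libraries where they do the work, as an engineer would, in place of code of your own. Each camera call takes 0.05 s, during which the arm holds its last target. There are 200 camera calls.

## Working session

There is one attempt and no reset: what is moved stays moved. The work goes in short steps, each a Python script; the robot and the scene stay as the last script left them, time stands still between calls to the robot, and variables do not carry over. Pictures are saved under pics/ and viewed, at most 14 in all, crops included, and the job is handed in when it is done.

```bash
mkdir -p pics
python3 - <<'E'
from plant import manip, jaws, kinematics, imaging, telemetry
import cv2,numpy as np
for n in ("scene","top"):
    c=imaging.capture(n); cv2.imwrite(f"pics/{n}0.png",c["img"][:,:,::-1])
    print(n,c["camera_matrix"].tolist(),(-c["R"].T@c["t"]).round(3),c["R"].round(3).tolist())
print(telemetry.read_clock(),telemetry.read_tool_rot())
E
```

```text
scene [[502.1521191408604, 0.0, 316.03186106828264], [0.0, 502.1521191408604, 242.47820686025392], [0.0, 0.0, 1.0]] [1.37  0.333 1.019] [[-0.389, 0.921, -0.008], [0.685, 0.283, -0.671], [-0.616, -0.266, -0.742]]
top [[603.2620123382466, 0.0, 312.6853974605513], [0.0, 603.2620123382466, 234.105624180002], [0.0, 0.0, 1.0]] [ 0.399 -0.003  1.323] [[0.022, -1.0, -0.003], [-0.989, -0.021, -0.144], [0.144, 0.007, -0.99]]
0.1 [-6.98986030e-01 -3.06235798e+00  2.49607040e-03]
```

View pics/scene0.png

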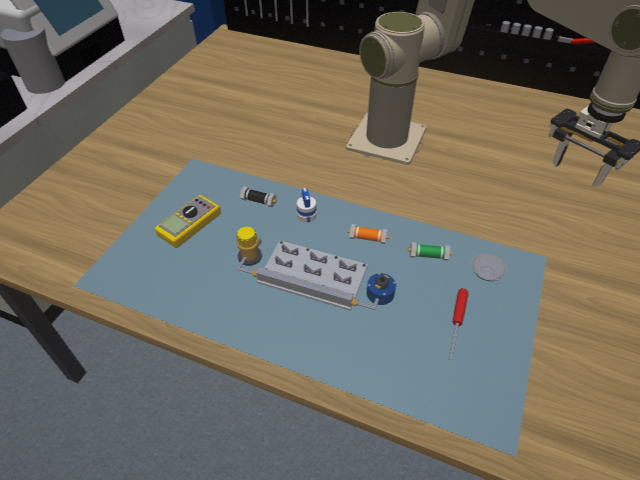

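View pics/top0.png

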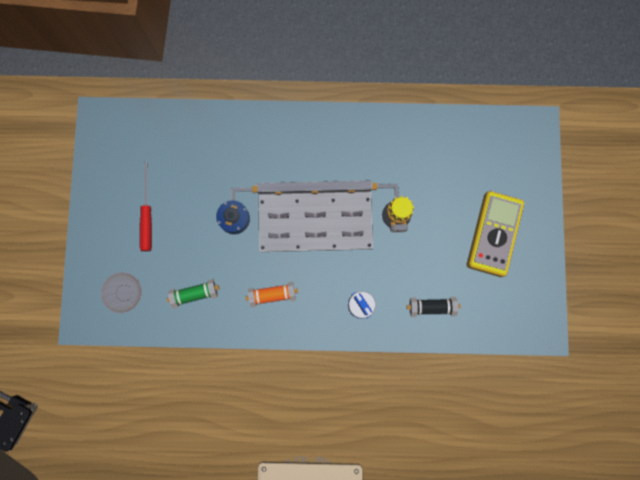

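The scene view shows all the parts. In the top view, up is +x and left is +y: the head is at (233,216), the rack at (315,220), the regulator at (400,210), green at (194,293), orange at (272,294), black at (434,306) and the filter at (362,305). The regulator is therefore on the −y side. Next I'll take enlarged crops.

Run:
```python
import cv2,numpy as np
t=cv2.imread("pics/top0.png");s=cv2.imread("pics/scene0.png")
z=lambda im,x0,y0,x1,y1,k:cv2.resize(im[y0:y1,x0:x1],None,fx=k,fy=k,interpolation=cv2.INTER_CUBIC)
cv2.imwrite("pics/c1.png",z(t,212,175,412,325,4))
cv2.imwrite("pics/c2.png",z(s,230,180,410,315,4.4))
```

```text
(no output)
```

View pics/c1.png

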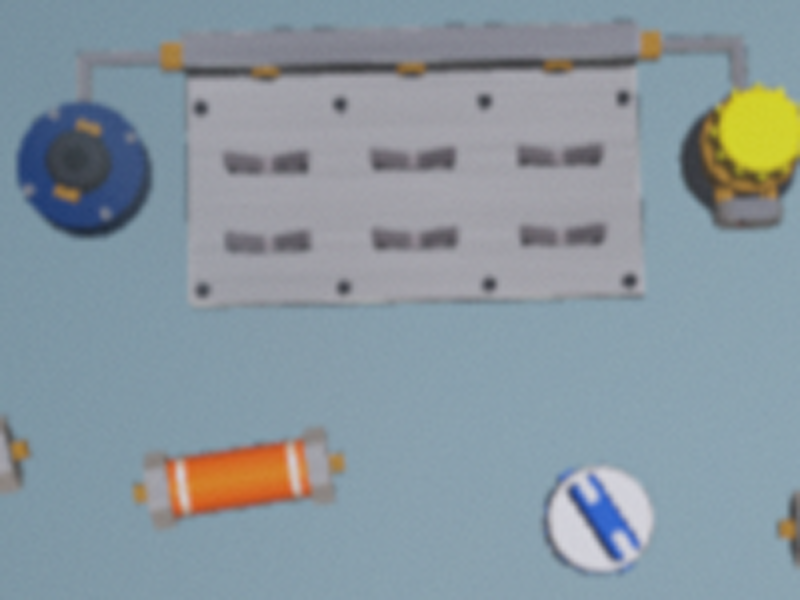

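View pics/c2.png

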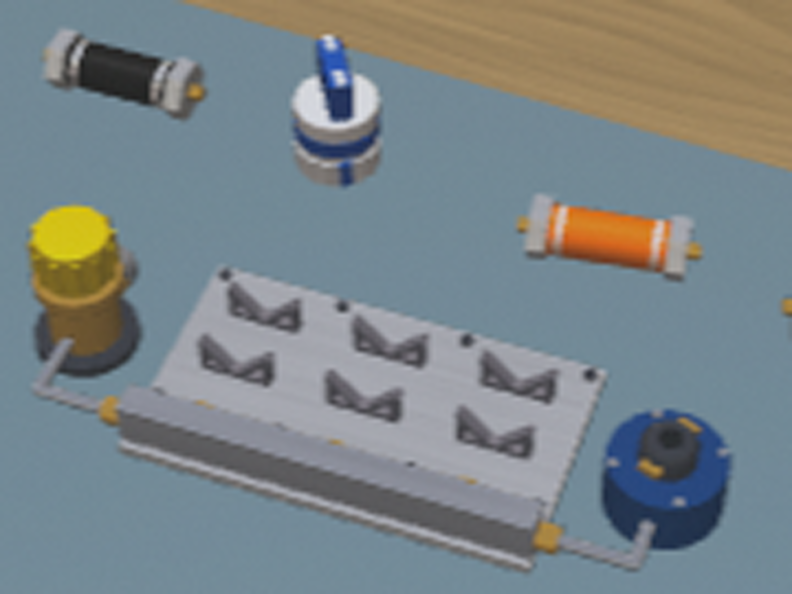

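The top crop shows the lugs at about (88,127) and (67,195), the port at (77,157), the saddle pairs at crop x≈267, 414 and 561, and the bar's ends at about (580,485) and (628,560). The scene crop confirms the layout. Next come the colour masks and rays.

```bash
cat > h.py <<'E'
import cv2,numpy as np
from scipy.spatial.transform import Rotation as Ro
from plant import manip, jaws, kinematics, imaging, telemetry
def ray(c,uv,z):
    "pixels -> world points on plane z"
    uv=np.atleast_2d(np.asarray(uv,float)); d=np.c_[uv,np.ones(len(uv))]@np.linalg.inv(c["camera_matrix"]).T@c["R"]
    o=-c["R"].T@c["t"]; return o+d*((z-o[2])/d[:,2])[:,None]
def proj(c,X):
    p=c["camera_matrix"]@(c["R"]@np.asarray(X)+c["t"]); return p[:2]/p[2]
def blob(c,lo,hi,box,k=1):
    "largest HSV blob inside box: pixel coords (u,v); list of k largest"
    x0,y0,x1,y1=[int(b) for b in box]; h=cv2.cvtColor(c["img"],cv2.COLOR_RGB2HSV)[y0:y1,x0:x1]
    n,l,st,_=cv2.connectedComponentsWithStats(cv2.inRange(h,lo,hi))
    return [np.argwhere(l==i)[:,::-1]+[x0,y0] for i in 1+np.argsort(-st[1:,4])[:k]]
def axis(P):
    "centre (min-area rect), yaw in degrees (-90..90), sizes of a point set"
    w,v=np.linalg.eigh(np.cov(P[:,:2].T)); a=np.degrees(np.arctan2(v[1,1],v[0,1]))
    return cv2.minAreaRect((P[:,:2]*1000).astype(np.float32))[0],P[:,:2].mean(0)*1000,(a+90)%180-90,np.sqrt(12*w)*1000
COL=dict(moisture=((5,150,120),(18,255,255)),oxygen=((45,120,50),(85,255,255)),charcoal=((0,0,0),(179,255,75)))
def down(yaw): # tool pointing down, tool y axis at world angle yaw+90deg
    return (Ro.from_euler('z',yaw,degrees=True)*Ro.from_euler('x',180,degrees=True)).as_rotvec()
E
python3 - <<'E'
from h import *
np.set_printoptions(precision=1,suppress=True)
T=imaging.capture("top");S=imaging.capture("scene")
for n,bt in dict(moisture=(240,275,305,315),oxygen=(160,275,225,315),charcoal=(405,290,465,325)).items():
    P=ray(T,blob(T,*COL[n],bt)[0],.018); r=axis(P); print(n,"top",r)
    u=proj(S,[*P[:,:2].mean(0),.018]); Q=ray(S,blob(S,*COL[n],(u[0]-32,u[1]-22,u[0]+32,u[1]+22))[0],.018); print("   scene",axis(Q))
cr=lambda x,y:((np.array([x,y])+.5)/4-.5+[212,175])
cs=lambda x,y:((np.array([x,y])+.5)/4.4-.5+[230,180])
r=ray(T,[cr(*p) for p in [(267,160),(268,240),(413.5,157),(415,237),(560,153),(563,233)]],.028)*1000
print("saddles",r[:,:2].tolist())
r2=ray(S,[cs(*p) for p in [(265,308),(236,360),(391,342),(364,396),(520,378),(495,432)]],.024)*1000
print("saddles scene",r2[:,:2].tolist())
print("port top",ray(T,cr(77,157),.057)*1000,ray(S,cs(671,440),.057)*1000)
print("lugs",ray(T,[cr(88,127),cr(67,195)],.051)*1000,ray(S,[cs(690,425),cs(650,468)],.051)*1000)
B=blob(T,(0,80,120),(40,255,255),(215,190,250,240),2)
print("lug masks",[(len(b),ray(T,b,.051).mean(0)*1000) for b in B])
print("bar top",axis(ray(T,blob(T,(100,140,80),(125,255,255),(350,290,376,322))[0],.084)))
w=blob(T,(0,0,170),(179,60,255),(340,285,385,325))[0]
print("bowl", np.array(cv2.minEnclosingCircle(ray(T,w,.052)[:,:2].astype(np.float32)*1000)[0]),len(w))
print("bar scene ends",ray(S,[cs(328,42),cs(342,76)],.084)*1000)
E
```

```text
moisture top ((456.0284118652344, 92.15695190429688), array([456.,  92.]), np.float64(-79.35512986079942), array([28.7, 53.2]))
   scene ((453.5003356933594, 90.43794250488281), array([453.5,  90.2]), np.float64(-83.6217375735925), array([39.2, 54.3]))
oxygen top ((453.57159423828125, 263.61749267578125), array([453.6, 263.7]), np.float64(-75.37337839266718), array([29., 53.]))
   scene ((451.43585205078125, 263.25042724609375), array([451.4, 263. ]), np.float64(-71.15503278123862), array([40.2, 54.3]))
charcoal top ((437.05401611328125, -258.5662536621094), array([ 437.3, -258.8]), np.float64(-86.60942550313939), array([29.6, 52.2]))
   scene ((436.8729553222656, -258.48748779296875), array([ 437.3, -260.6]), np.float64(70.25592153494739), array([41. , 56.5]))
saddles [[628.3468075009442, 80.92601743737066], [584.3265803762749, 79.06086008951657], [631.7003779728886, 1.1458456044924126], [587.6710055817396, -0.6049054207350395], [635.6072307543104, -78.622755804697], [591.5749392872517, -80.80121425239575]]
saddles scene [[593.8545064512882, -78.60811814084256], [637.303553337107, -77.24143949835549], [589.6770847544033, 1.5671599435764239], [633.533768471561, 2.954096174217047], [586.3634333444326, 81.6454268792644], [629.218069133037, 82.41290753505187]]
port top [[622.7 180.4  57. ]] [[622. 182.  57.]]
lugs [[640.2 176.   51. ]
 [603.  185.7  51. ]] [[603.2 187.6  51. ]
 [640.2 176.4  51. ]]
lug masks [(11, array([603.8, 186.5,  51. ])), (7, array([639.8, 175.5,  51. ]))]
bar top ((437.6469421386719, -99.8056869506836), array([436.5, -99.6]), np.float64(36.38993800525381), array([15.3, 30.3]))
bowl [ 437.1 -101.6] 1532
bar scene ends [[ 422.4 -111.2   84. ]
 [ 448.   -90.4   84. ]]
```

```bash
cat >> h.py <<'E'
def go(x,y,z,yaw):
    "joint move to above a place, choosing the half-turn with the smaller wrist angle"
    c=[(abs(q[5]),yw) for yw in (yaw,yaw+180) if (q:=kinematics.ik([x,y,z],down(yw))) is not None]
    yw=min(c)[1]; manip.move_pose([x,y,z],down(yw)); return yw
RC,RY=np.array([.6105,.001]),np.radians(2.55)
def saddle(s): return RC+s*np.array([-np.sin(RY),np.cos(RY)])
def trap(x,y,yaw,s):
    jaws.set_gripper(.07,25); go(x,y,.15,yaw); manip.move_l([x,y,.017],feed=.12)
    jaws.set_gripper(0,25); print("gap",telemetry.read_finger_gap())
    manip.move_l([x,y,.16],feed=.2); g=telemetry.read_finger_gap()
    a,b=saddle(s); go(a,b,.16,np.degrees(RY)); manip.move_l([a,b,.065],feed=.15)
    hit=manip.move_l([a,b,.0358],feed=.04,until_force=8); print("held",g,hit,telemetry.read_tcp_pos(),telemetry.read_ft_force())
    jaws.set_gripper(.05); manip.move_l([a,b,.16],feed=.2); print("t",telemetry.read_clock())
def snap(name,n,box,k):
    c=imaging.capture(n); x0,y0,x1,y1=box
    cv2.imwrite(f"pics/{name}.png",cv2.resize(c["img"][y0:y1,x0:x1,::-1],None,fx=k,fy=k,interpolation=cv2.INTER_CUBIC)); return c
E
python3 -c "
from h import *
trap(.4548,.0912,-79.4,-.08); snap('o1','scene',(230,160,430,310),4)"
```

```text
gap 0.03143278454808174
held 0.03111378680212614 True [ 0.6134298  -0.07924883  0.03588424] [ 0.62872589 -1.41442887  2.60617503]
t 9.5167
```

View pics/o1.png

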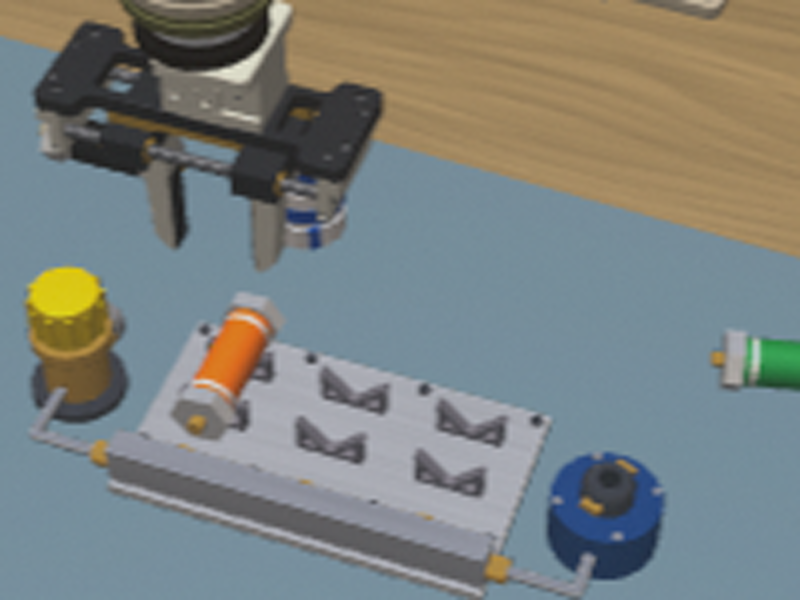

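The orange trap, at about crop (230,360), lies in the saddle next to the regulator with its caps outside the blocks. The green and black traps go next.

```bash
python3 -c "
from h import *
trap(.4525,.2634,-75.4,.08); trap(.4372,-.2593,-86.6,0)
manip.move_l([.50,-.05,.25]); snap('o2','scene',(230,160,430,310),4)"
```

```text
gap 0.03126090029635188
held 0.03164734762673159 True [0.60623382 0.08043965 0.03566208] [ 0.22400184 -2.48358499  3.68616093]
t 18.7083
gap 0.031698998962590305
held 0.031168389649516445 True [0.60995034 0.00062022 0.03575042] [ 0.8412487  -0.9694556   2.94726767]
t 28.175
```

View pics/o2.png

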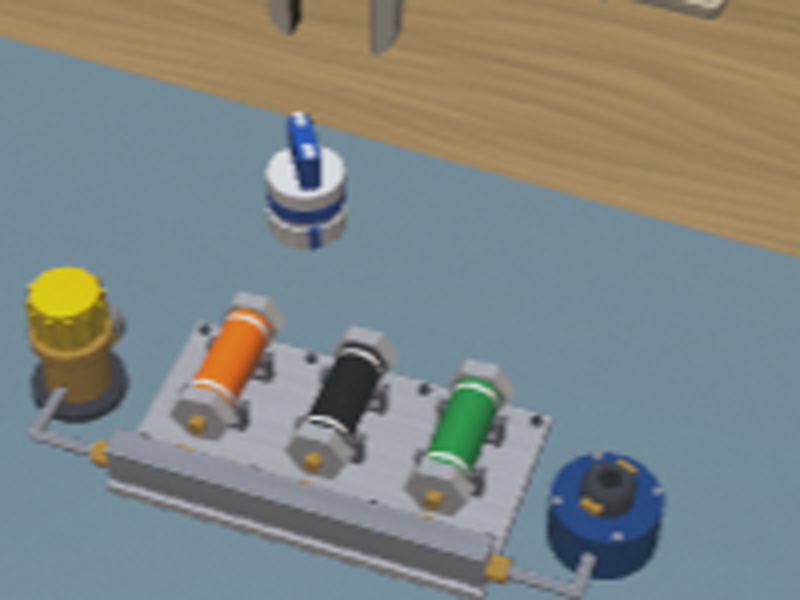

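All three traps are seated, at about crop (235,360), (345,400) and (465,430). Next is the filter stage.

Run:
```python
from h import *
T=imaging.capture("top")
w=blob(T,(0,0,185),(179,35,255),(340,285,385,325),3)
h=ray(T,np.vstack([b for b in w if len(b)>30]),.052)[:,:2].astype(np.float32)*1000
print(len(h),cv2.minEnclosingCircle(h))
c=((np.array([600.5,519])+.5)/4-.5+[212,175]); print(ray(T,c,.052)*1000)
manip.move_l([.437,-.1,.25])
for y in (-16.5,163.5):
    print(y,[None if (q:=kinematics.ik([.622,.1812,.13],down(y-d))) is None else q[5].round(2) for d in (0,45,88)])
print([kinematics.ik([.437,-.1,.1],down(y))[5].round(2) for y in (36,216)])
```

```text
284 ((437.6076354980469, -101.7718505859375), 26.93937110900879)
[[ 437.16285052 -100.84478724   52.        ]]
-16.5 [np.float64(2.06), None, None]
163.5 [np.float64(-1.08), np.float64(-0.29), np.float64(0.46)]
[np.float64(0.6), np.float64(-2.54)]
```

Run:
```python
from h import *
x,y=.4372,-.1008
jaws.set_gripper(.05,30); manip.move_pose([x,y,.15],down(36)); manip.move_l([x,y,.069],feed=.1)
jaws.set_gripper(0,35); print("gap",telemetry.read_finger_gap()); manip.move_l([x,y,.2],feed=.15)
X,Y=.6219,.1813
manip.move_pose([X,Y,.2],down(163.5)); manip.move_l([X,Y,.14],feed=.1)
S=snap('f1','scene',(330,180,430,255),8); snap('f1t','top',(190,170,290,245),4)
hit=manip.move_l([X,Y,.1085],feed=.03,until_force=8)
print(hit,telemetry.read_tcp_pos(),telemetry.read_ft_force(),telemetry.read_finger_gap(),telemetry.read_clock())
snap('f2','scene',(330,180,430,255),8)
```

```text
gap 0.01580413944699923
False [0.62218746 0.18115184 0.10896083] [ 0.12900061 -2.54082747  3.15774984] 0.015596037505487284 37.1083
```

View pics/f2.png

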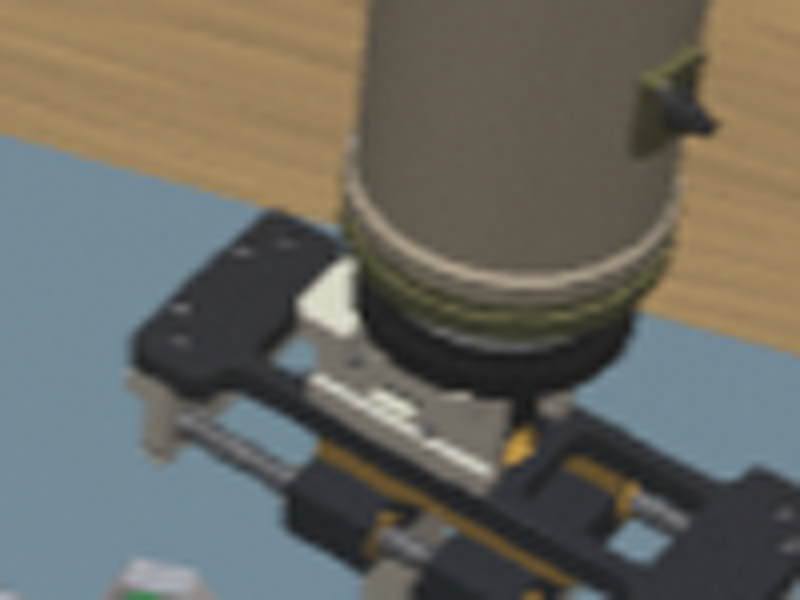

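The crop shows mostly the gripper's body, but the TCP reached z=0.109, which is the seated height, without meeting resistance. I'll turn it now.

Run:
```python
from h import *
X,Y,Z=.6220,.1812,.109
for d in (12,24,36,48,60,70,78,82,85,87):
    manip.move_l([X,Y,Z],down(163.5-d),feed=.03)
    m=telemetry.read_moment(); print(d,m.round(2),telemetry.read_ft_force().round(1),telemetry.read_clock())
    if d>70 and abs(m[2])>1.0: break
jaws.set_gripper(.05); manip.move_l([X,Y,.2],feed=.1)
manip.move_pose([.45,.05,.3],down(90)); print(telemetry.read_clock())
T=snap('e1','top',(212,175,412,325),4); snap('e2','scene',(230,160,430,310),4)
print(axis(ray(T,blob(T,(100,140,110),(125,255,255),(222,200,245,226))[0],.124)))
```

```text
12 [-0.3  -0.35 -0.03] [ 2.2 -1.3  0.3] 37.5167
24 [-0.23 -0.59  0.05] [ 3.1 -0.5 -0.5] 37.875
36 [-0.3  -0.24 -0.08] [ 1.3 -1.1 -0.5] 38.2333
48 [-0.27 -0.6  -0.01] [ 3.  -0.2 -1.2] 38.5917
60 [-0.25 -0.31 -0.08] [ 2.2 -0.3 -0.4] 38.95
70 [-0.29 -0.48  0.02] [ 2.4 -1.3 -0.2] 39.275
78 [-0.34 -0.23 -0.1 ] [ 0.7 -0.8  0.7] 39.5667
82 [-0.35 -0.2  -0.06] [ 2.2 -0.8 -0.4] 39.8167
85 [-0.61  0.01  0.03] [ 0.2 -3.   0.8] 40.0667
87 [-1.16  0.15  0.14] [-1.3 -6.1  2.1] 40.3167
43.0667
((618.1846313476562, 175.88397216796875), array([618.38579695, 179.7504393 ]), np.float64(59.83302028985702), array([13.07164815, 24.8738354 ]))
```

View pics/e1.png

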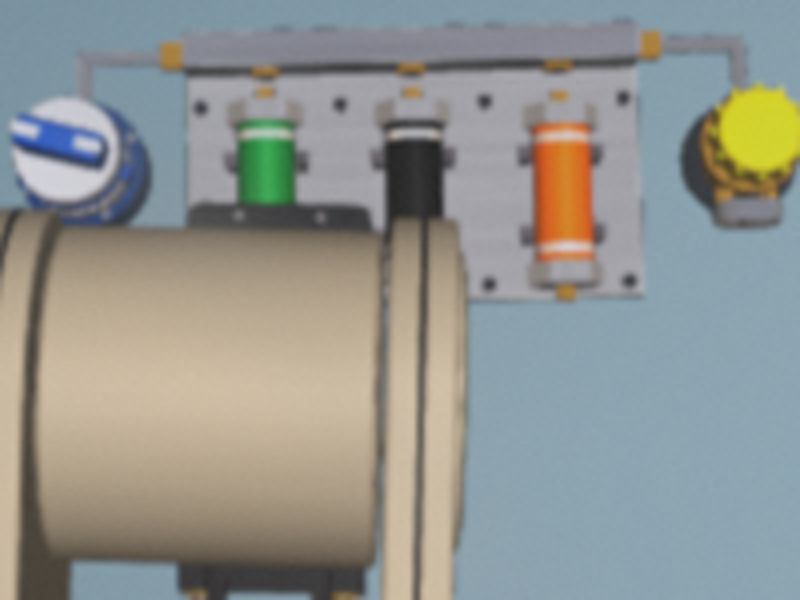

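View pics/e2.png

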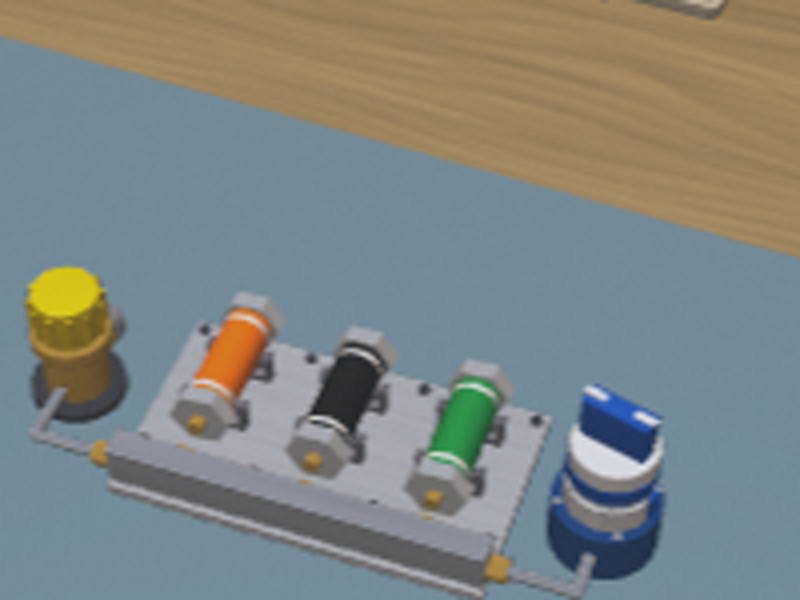

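Seen from above, the filter bar runs from crop (12,130) to (105,155), a yaw of about 75°. That is roughly 88° clockwise from the lug line (expected about 85°), and the wrist moment rose at the end of the turn, so it has reached the stop. The filter is seated and all three traps lie in their saddles.

```bash
python3 -c "
from h import *
print(manip.close_job())"
```

```text
the job is handed in; nothing more can be done
None
```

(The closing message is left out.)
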